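Bring a spring clamp, held open, over the sloping edge of a joined bowl wall

ROBOT

A 6-joint arm with a two-finger parallel gripper is mounted at the origin on a cart in front of the work surface, level with it; the furniture and walls round the work are solid. World frame = base frame: x ahead of the robot, y to its left, z up, the work surface at z = 0. Lengths are in m, angles in rad, forces in N, time in s.
With the tool pointing down it reaches from about 0.225 to 0.725 m from the base axis. Payload 3.1 kg.
Tool frame: the origin (TCP) lies at the centre of the arm's flange, where the gripper is bolted on; the fingertips stand 173 mm ahead of it and the grasp point (between the pads) lies 155 mm ahead of it; x points along the fingers, y is the direction in which the jaws open and shut, and the axes are right-handed (so a half turn about x gives the same grasp; the last joint's range is limited). The gripper opens to 85 mm and grips with 20 to 120 N. Pads are 22 mm wide; open, the fingers measure 114 mm over their backs; the gripper's body (76 mm by 85 mm) begins 54 mm behind the grasp point. The pads swing forward as they close: fully open they stand 13 mm farther back than shut.
Start: joints at [-1.309, 0.048, 0.099, 1.622, 0, 1.443], TCP at [0.199, -0.486, 0.405] pointing down, gripper open.
Joint ranges: [-2.91, 2.91], [-0.99, 1.94], [-1.21, 1.42], [-2.12, 2.29], [-1.49, 1.47], [-3.14, 3.14]. Speed limits (rad/s): [2.79, 2.79, 3.14, 3.14, 3.14, 3.14].

INTERFACE

Orientations are given as a 3x3 rotation matrix whose columns are the frame's x, y, z axes.
In Python, from station import * gives the robot as it stands. The module is installed in compiled form; this text tells all that it offers.
- The arm moves only by the shell command python3 -m jog 'ROWS' [FORCE]. ROWS is JSON, a list of rows, each an object with "offset": the shift along the tool's x, y, z in m, a list of three; "twist": the turn, a rotation vector about the tool's x, y, z in units of 6 degrees (1.0 is 6 degrees), a list of three; "gripper": the closure, from -1 (fully open) to 1 (shut), so that 0 is half open. A call has exactly 5 rows; each row is the pose to reach, as a shift and turn from the pose commanded when the call began, along the tool's axes at that moment; what a row does not reach only later rows make up. A row lasts 1/12 s, in which the tool goes at most 41.7 mm and 7.16 degrees, less where a joint would pass 70% of its speed; a pose out of reach is approached as far as the arm can. A call with a gripper value outside its range is refused whole. The fingers move at their own pace and stop on an object; FORCE is the grip in N (left out, the last holds). Time passes only in rows, so rows that repeat a pose let the fingers close, or fill a call up. It gives the time, the measured TCP pose, the force and the opening at its end, in the units of the state.
- state(): the state, without advancing time (a new reading comes with each control period).
- get_image(name): name is "scene" or "side" or "wrist"; returns (picture, depth): 384x512x3 uint8, red, green, blue; 384x512 float32, m along the optical axis (not along the pixel's ray), 0 where there is no reading.
- get_calibration(name): a dict with "fx", "fy", "cx", "cy" (pixels), "k1" (the pictures are not rectified: a ray, as slopes to the right and down, at radius r is drawn at 1 + k1 r^2 times it, then the intrinsics apply), "world_from_camera" (4x4, takes a point from camera to world coordinates). Camera axes: x right, y up, looking along -z (the intrinsics and any distortion apply to the point x, -y, -z); pixel columns grow to the right and rows downward; lengths in m; the calibration is good to about 2 mm. A picture is of the moment at which its call begins: read the wrist's pose just before it. get_calibration takes no time and is no camera call; for the wrist camera it gives the pose at the moment of the call.
- finish_job(): hands the job in, once; it reports no verdict.
The state is a dict: "time": time; "joint_pos": joint angles; "dq": joint speeds; "tau": joint torques, N m; "tool_pos": TCP position; "orientation": TCP orientation; "contact_force": force on the tool from outside, world axes, zero at the start; "ft_torque": the same for the moment, N m; "gripper_width": opening from 0.0 (shut) to 1.0 (fully open).
Only numpy, scipy, OpenCV 4.12 (cv2) and the standard library are available. Lean on these libraries where they do the work, as an engineer would, in place of code of your own. Each camera call takes 0.05 s, during which the arm holds its last target.

TASK

The adhesive on the standing bowl wall's long sloping broken edge is still tacky. Take the spring clamp that lies by itself on the right of the desk, squeeze its handles until the jaws stand wide open, lift it higher than the wall's peak and carry it across without touching the wall or shifting the loose sherds. Finish while still holding it squeezed open, level and touching nothing else, the open jaws hovering a centimetre or two above the middle of the sloping edge, one jaw to each side of the wall and pointing along it towards the peak, the handles out past the low end, so that I can slip cork pads under the jaws before it goes on.

Things in the scene. Friction and masses are not known exactly. Their poses are not given: they have to be found in the camera images.
- clamp_grip (a point): Black spring clamp lying flat, 158 long, 115 wide at the handle ends, 24 thick. Point on its centre line, 12 mm above its underside, 18 mm from the pivot towards the handles: a place to squeeze. x axis towards the handle ends (jaws at -x), z up. Here it is 56 mm wide over the handles at rest (65 mm at 10 mm nearer the ends), some 12 mm less fully squeezed. The frame is fixed to the handle at -y.
- clamp_mouth (a point): The clamp's mouth: point half-way between the two jaw pads when the jaws stand fully open, 12 mm above the clamp's underside, 54 mm ahead of the pivot. Its x axis runs back from the mouth through the pivot, midway between the handles of the open clamp; z up. It is fixed to the handle at -y: shut, it lies 11 mm beside the pads. Pads 18 mm along the jaws, 24 mm high, 8 mm thick.
- spring_clamp_jaw (a joint): Opening of the clamp's jaws: 0 shut, 0.419 rad fully open at its stop (gap 22 mm at the middle of the pads, which stand 54 mm from the pivot). Squeezing both handles towards each other opens it; a spring shuts it when let go. At clamp_grip some 6 to 10 N on each handle squeezes it to the stop.
- broken_edge (a point): Bowl wall of joined sherds, 196 long, 185 high, standing on end. Point on the middle of its sloping broken edge, 128 mm above the desk, centre of the edge's 12 mm thickness. x: across the wall, y: level along the wall towards its low end, z up. The edge climbs to the peak (184 mm high) at y = -75 mm and falls to the low end (68 mm high) at y = +53 mm, at about 45 degrees.
- sherd_m3: Loose flat black sherd, 99 x 89 x 19 mm, lying between the spring clamp and the bowl wall; origin under its middle. Leave it where it lies.
- sherd_m4: Loose flat pale sherd, 97 x 94 x 23 mm, lying behind the bowl wall; origin under its middle. Leave it where it lies.
- sherd_b1: Loose flat pale sherd, 106 x 105 x 20 mm, lying left of the bowl wall; origin under its middle. Leave it where it lies.
- sherd_b4: Loose small flat sherd, 69 x 64 x 14 mm, lying farther left; origin under its middle. Leave it where it lies.
Things that resemble listed ones, but are neither listed nor needed, are in the scene too. Leave any orange look-alike of the part that bears clamp_grip alone.

How it is judged:
On the way:
1. the clamp, squeezed open in the gripper, is lifted higher than the peak of the bowl wall (value of joint spring_clamp_jaw above 0.33 rad and height (world z) of clamp_grip above 0.19 m and contact force between spring_clamp and the fingers above 1 N), for 0.2 s.
At the end, for the whole second after the job is handed in: still held squeezed open (over 0.33 rad), at rest, level within 10 degrees, clear of the wall; mouth within 6 mm of the edge's middle across the wall, within 18 mm along it, 14 to 48 mm above it; jaws along the wall within 10 degrees, handles towards the low end (value of joint spring_clamp_jaw above 0.33 rad and x of clamp_mouth in the frame of broken_edge between -0.006 and 0.006 m and y of clamp_mouth in the frame of broken_edge between -0.018 and 0.018 m and z of clamp_mouth in the frame of broken_edge between 0.014 and 0.048 m and angle between the x axis of clamp_mouth and the y axis of broken_edge, either way round below 0.17 rad and y of clamp_grip in the frame of broken_edge above 0.04 m and angle between clamp_mouth's own z axis and vertical below 0.17 rad and contact force between spring_clamp and the fingers above 1 N and contact force between spring_clamp and bowl_wall below 0.05 N and linear speed of spring_clamp below 0.02 m/s); the arm keeps its last pose, push and grip.
It fails at once if the bowl wall is touched (contact force between bowl_wall and spring_clamp above 0.3 N or contact force between bowl_wall and the arm above 0.3 N or contact force between bowl_wall and the fingers above 0.3 N).
It fails at once if a loose sherd is shifted by more than 1 cm (distance of any of sherd_m3, sherd_m4, sherd_b1, sherd_b4 from where it was at the start of the episode above 0.01 m).
It also fails if it takes over 58 s, if anything falls off the work surface, if the arm or the gripper's body presses on something with over 40 N, if the wrist force passes 120 N, or if a joint passes its speed limit or range.

## Working session

There is one attempt and no reset: what is moved stays moved. The work goes in short steps, Python scripts to look and compute and a shell command to move; the robot and the scene stay as the last step left them, time stands still between calls to the robot, and variables do not carry over. Pictures are saved under pics/ and viewed, and the job is handed in when it is done.

```bash
mkdir -p pics; cat > h.py <<'E'
from station import *
import numpy as np, cv2
def grab(n,tag):
    c=get_calibration(n); im,d=get_image(n)
    cv2.imwrite(f'pics/{tag}.png',im[:,:,::-1]); np.savez(f'pics/{tag}.npz',im=im,d=d,T=c['world_from_camera'],k=[c['fx'],c['fy'],c['cx'],c['cy'],c['k1']])
    return im,d,c
def load(tag):
    z=np.load(f'pics/{tag}.npz'); return z['im'],z['d'],z['T'],z['k']
def slopes(uv,k):
    fx,fy,cx,cy,k1=k
    K=np.array([[fx,0,cx],[0,fy,cy],[0,0,1.]])
    return cv2.undistortPoints(np.asarray(uv,float).reshape(-1,1,2),K,np.array([k1,0,0,0.])).reshape(-1,2)
def pts(uv,depth,T,k):
    s=slopes(uv,k); depth=np.asarray(depth).reshape(-1,1)
    p=np.hstack([s[:,:1]*depth,-s[:,1:]*depth,-depth])
    return p@T[:3,:3].T+T[:3,3]
def plane(uv,z,T,k):
    s=slopes(uv,k); r=np.hstack([s[:,:1],-s[:,1:],-np.ones((len(s),1))])@T[:3,:3].T
    t=(z-T[2,3])/r[:,2]; return T[:3,3]+r*t[:,None]
def cloud(tag):
    im,d,T,k=load(tag); v,u=np.mgrid[:d.shape[0],:d.shape[1]]
    P=pts(np.stack([u.ravel(),v.ravel()],1),d.ravel(),T,k).reshape(*d.shape,3); P[d<=0]=np.nan
    return im,P
E
python3 - <<'E'
from h import *
s=state(); print({k:np.round(v,3).tolist() for k,v in s.items()})
for n in ['scene','side','wrist']:
    im,d,c=grab(n,n+'0'); print(n,c['fx'],c['k1'],np.round(c['world_from_camera'],3).tolist())
E
```

```text
{'time': 0.0, 'joint_pos': [-1.309, 0.049, 0.098, 1.622, -0.0, 1.443], 'dq': [0.0, -0.0, 0.002, -0.0, -0.0, -0.0], 'tau': [0.001, -33.878, 32.002, 0.02, -0.0, 0.0], 'tool_pos': [0.199, -0.485, 0.403], 'orientation': [[-0.001, 0.38, -0.925], [0.002, -0.925, -0.38], [-1.0, -0.002, -0.0]], 'contact_force': [1.034, 0.475, -0.468], 'ft_torque': [-0.051, 0.03, -0.023], 'gripper_width': 0.996}
scene 381.0603684554376 -0.12725498347137829 [[-0.618, 0.483, -0.62, -0.333], [-0.786, -0.371, 0.495, 0.681], [0.009, 0.793, 0.609, 0.936], [0.0, 0.0, 0.0, 1.0]]
side 355.8586012913754 -0.06850498624564527 [[-0.806, 0.335, -0.489, -0.039], [-0.592, -0.435, 0.678, 0.779], [0.015, 0.836, 0.549, 0.735], [0.0, 0.0, 0.0, 1.0]]
wrist 289.0983658037591 -0.010237948381570258 [[0.38, 0.875, 0.299, 0.277], [-0.925, 0.36, 0.12, -0.453], [-0.003, -0.322, 0.947, 0.374], [0.0, 0.0, 0.0, 1.0]]
```

View pics/scene0.png

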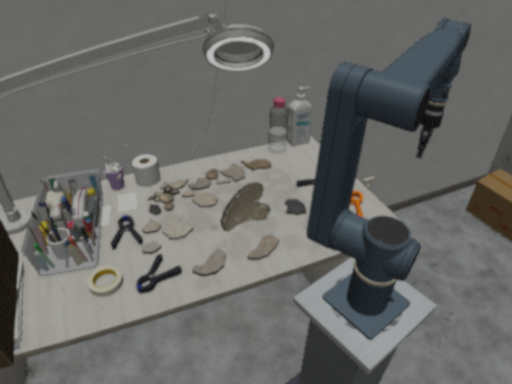

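View pics/side0.png

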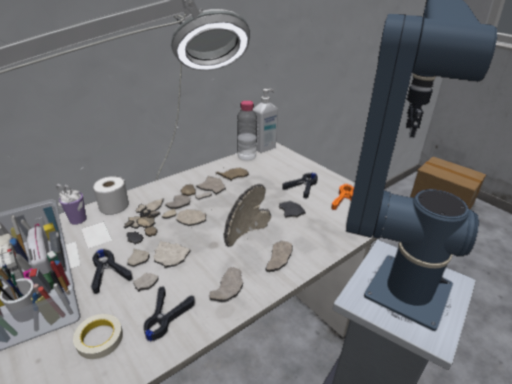

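View pics/wrist0.png

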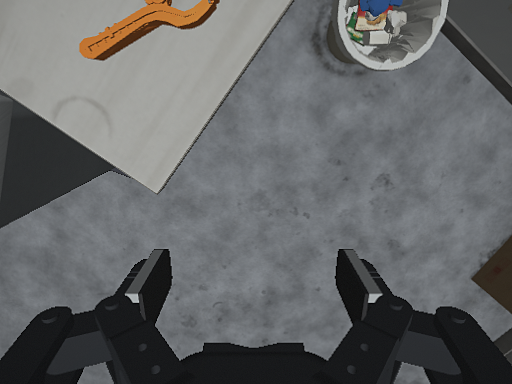

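```bash
python3 - <<'E'
from h import *
im,P=cloud('side0')
cv2.imwrite('pics/crop_side.png',cv2.resize(im[150:270,200:370],None,fx=4.5,fy=4.5,interpolation=cv2.INTER_CUBIC)[:,:,::-1])
for n,u,v in [('clamp',310,178),('clampjaw',290,184),('m3',292,209),('peak',262,190),('wallmid',240,220),('low',235,240),('orange',345,195),('b',280,257)]: print(n,np.round(P[v,u],3))
E
```

```text
clamp [ 0.508 -0.362 -0.001]
clampjaw [ 0.532 -0.244  0.019]
m3 [ 0.441 -0.11   0.017]
peak [0.468 0.038 0.16 ]
wallmid [0.511 0.092 0.06 ]
low [0.505 0.125 0.004]
orange [ 0.329 -0.301  0.021]
b [0.348 0.11  0.01 ]
```

View pics/crop_side.png

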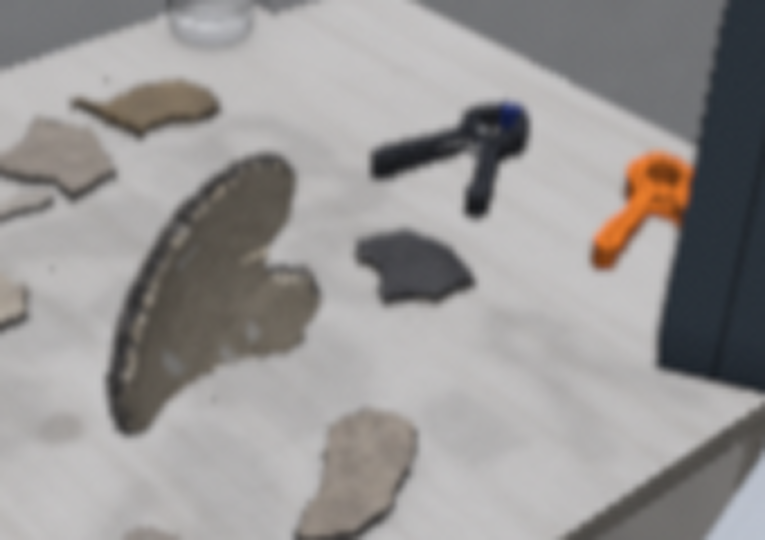

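```bash
python3 - <<'E'
from h import *
for t in ['side0','scene0']:
    im,P=cloud(t)
    hsv=cv2.cvtColor(im,cv2.COLOR_RGB2HSV)
    ok=(P[...,2]>0.006)&(P[...,2]<0.05)&(np.abs(P[...,0]-0.53)<0.13)&(np.abs(P[...,1]+0.3)<0.12)&(im.max(2)<110)
    q=P[ok]; print(t,'clamp n',len(q),np.round(q.mean(0),3),np.round(q.min(0),3),np.round(q.max(0),3))
    w=(P[...,2]>0.03)&(P[...,2]<0.21)&(P[...,0]>0.35)&(P[...,0]<0.65)&(P[...,1]>-0.08)&(P[...,1]<0.25)
    q=P[w]
    print('wall',len(q),np.round(q.min(0),3),np.round(q.max(0),3))
    for z0 in np.arange(.03,.19,.02):
        s=q[(q[:,2]>z0)&(q[:,2]<z0+.02)]
        if len(s)<3: continue
        i=s[:,1].argsort(); print(round(z0+.01,2),len(s),np.round(s[i[0],:2],3),np.round(np.median(s[:,:2],0),3),np.round(s[i[-1],:2],3))
    xy=q[:,:2]-q[:,:2].mean(0); print(np.linalg.svd(xy,full_matrices=False)[2][0])
E
```

```text
side0 clamp n 318 [ 0.498 -0.285  0.019] [ 0.444 -0.364  0.006] [ 0.554 -0.213  0.029]
wall 1396 [ 0.456 -0.008  0.03 ] [0.517 0.181 0.185]
0.04 247 [ 0.466 -0.008] [0.501 0.065] [0.503 0.178]
0.06 240 [ 0.467 -0.004] [0.497 0.057] [0.504 0.181]
0.08 186 [0.472 0.007] [0.503 0.095] [0.503 0.181]
0.1 177 [0.486 0.027] [0.503 0.096] [0.51  0.163]
0.12 172 [0.471 0.022] [0.5   0.083] [0.513 0.145]
0.14 156 [0.469 0.025] [0.494 0.078] [0.498 0.121]
0.16 125 [0.467 0.025] [0.486 0.073] [0.502 0.102]
0.18 93 [0.47  0.031] [0.479 0.06 ] [0.494 0.084]
[0.21282518 0.97709029]
scene0 clamp n 93 [ 0.532 -0.252  0.016] [ 0.513 -0.288  0.006] [ 0.555 -0.215  0.025]
wall 1160 [ 0.452 -0.01   0.03 ] [0.515 0.181 0.182]
0.04 222 [ 0.464 -0.01 ] [0.498 0.068] [0.502 0.177]
0.06 224 [ 0.472 -0.007] [0.497 0.068] [0.499 0.181]
0.08 150 [0.489 0.021] [0.5   0.095] [0.5   0.172]
0.1 151 [0.474 0.024] [0.501 0.095] [0.504 0.164]
0.12 135 [0.475 0.024] [0.497 0.079] [0.51  0.139]
0.14 119 [0.467 0.017] [0.49  0.078] [0.506 0.12 ]
0.16 101 [0.466 0.023] [0.481 0.067] [0.49  0.102]
0.18 58 [0.47  0.033] [0.475 0.055] [0.486 0.08 ]
[-0.21765267 -0.97602629]
```

Target candidates: the black clamp at side (302,183), the orange one at side (345,195), and two more black ones by the tape and tray at side (105,268) and (165,315). The enlarged crop shows the first is black, on its own, on the right of the desk. Its jaws point away from the wall, so it is the one meant. Next I'll look from above with the wrist camera.

```bash
python3 -m jog '[{"offset":[0,-0.003,-0.034],"twist":[-1.1,0,0],"gripper":-1},{"offset":[0,-0.006,-0.068],"twist":[-2.2,0,0],"gripper":-1},{"offset":[0,-0.009,-0.102],"twist":[-3.3,0,0],"gripper":-1},{"offset":[0,-0.012,-0.136],"twist":[-4.4,0,0],"gripper":-1},{"offset":[0,-0.015,-0.17],"twist":[-5.5,0,0],"gripper":-1}]' 20
python3 - <<'E'
from h import *
s=state(); R=s['orientation']; R=np.array(R); p=np.array(s['tool_pos'])
print(p,R.round(3).tolist()); print(R.T@(np.array([.5,-.33,.405])-p), np.degrees(np.arctan2(R[1,1],R[0,1]))/6)
im,P=cloud('scene0')
E
```

```text
time: 0.57
tool_pos: [0.3522, -0.4062, 0.4043]
orientation: [[-0.0, 0.825, -0.564], [0.001, -0.564, -0.825], [-1.0, -0.001, -0.0]]
contact_force: [0.3, -0.9, -1.3]
gripper_width: 1.0
[ 0.35215661 -0.40620937  0.40429011] [[-0.0, 0.825, -0.564], [0.001, -0.564, -0.825], [-1.0, -0.001, -0.0]]
[-0.00071976  0.07901503 -0.14636306] -5.727875376221301
```

```bash
python3 -m jog '[{"offset":[0,0.016,-0.029],"twist":[-1.1,0,0],"gripper":-1},{"offset":[0,0.032,-0.058],"twist":[-2.2,0,0],"gripper":-1},{"offset":[0,0.048,-0.087],"twist":[-3.3,0,0],"gripper":-1},{"offset":[0,0.064,-0.116],"twist":[-4.4,0,0],"gripper":-1},{"offset":[0,0.079,-0.146],"twist":[-5.5,0,0],"gripper":-1}]'
python3 -m jog '[{"offset":[0,0,0],"twist":[0,0,0],"gripper":-1},{"offset":[0,0,0],"twist":[0,0,0],"gripper":-1},{"offset":[0,0,0],"twist":[0,0,0],"gripper":-1},{"offset":[0,0,0],"twist":[0,0,0],"gripper":-1},{"offset":[0,0,0],"twist":[0,0,0],"gripper":-1}]'
python3 - <<'E'
from h import *
grab('wrist','wrist1')
E
```

```text
time: 0.98
tool_pos: [0.5004, -0.3311, 0.4041]
orientation: [[-0.001, 1.0, -0.023], [0.0, -0.023, -1.0], [-1.0, -0.001, -0.0]]
contact_force: [-0.2, -1.0, 0.0]
gripper_width: 1.003
time: 1.4
tool_pos: [0.4981, -0.3328, 0.4048]
orientation: [[-0.0, 1.0, -0.031], [-0.0, -0.031, -1.0], [-1.0, -0.0, 0.0]]
contact_force: [0.1, -1.0, -0.2]
gripper_width: 0.995
```

View pics/wrist1.png

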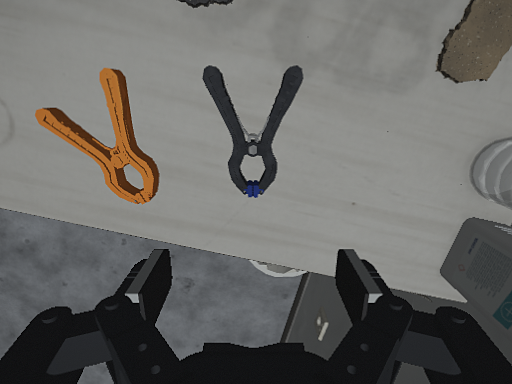

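The black clamp has its handle ends at (211,73) and (294,72), pivot at (253,149) and blue jaw pads at (253,189). The orange look-alike lies to its left at (125,150).

```bash
python3 - <<'E'
from h import *
im,d,T,k=load('wrist1')
_,P=cloud('wrist1')
q=plane([(211,73),(294,72),(253,149),(253,189)],.024,T,k); print(q.round(4))
m=(im.max(2)<120); m[:50]=0;m[205:]=0;m[:,:195]=0;m[:,310:]=0
m=m.astype(np.uint8); n,l,st,c=cv2.connectedComponentsWithStats(m); i=1+st[1:,4].argmax(); m=l==i; print(st[i])
v,u=np.nonzero(m); w=plane(np.stack([u,v],1),.018,T,k)
# symmetric axis: midline of extents per slice in y
for y0 in np.arange(w[:,1].min(),w[:,1].max(),.01):
    s=w[(w[:,1]>=y0)&(w[:,1]<y0+.01)]; print(round(y0+.005,3),s[:,0].min().round(4),s[:,0].max().round(4),((s[:,0].min()+s[:,0].max())/2).round(4))
z=P[m][:,2]; print(np.nanpercentile(z,[5,50,95]))
tab=P[100:200,320:400,2]; print(np.nanmedian(tab))
E
```

```text
[[ 0.4544 -0.2249  0.024 ]
 [ 0.5478 -0.2268  0.024 ]
 [ 0.499  -0.3124  0.024 ]
 [ 0.4973 -0.3637  0.024 ]]
[ 202   65  102  133 4426]
-0.372 0.4816 0.5128 0.4972
-0.362 0.4743 0.522 0.4981
-0.352 0.4684 0.526 0.4972
-0.342 0.4674 0.5286 0.498
-0.332 0.4665 0.5286 0.4975
-0.322 0.4683 0.5261 0.4972
-0.312 0.4727 0.5225 0.4976
-0.302 0.4734 0.5251 0.4993
-0.292 0.4694 0.53 0.4997
-0.282 0.4651 0.5349 0.5
-0.272 0.4609 0.5408 0.5009
-0.262 0.4558 0.5467 0.5012
-0.252 0.4507 0.5524 0.5015
-0.242 0.4457 0.5569 0.5013
-0.232 0.4428 0.5591 0.501
-0.222 0.4443 0.5578 0.501
-0.212 0.4509 0.4543 0.4526
[0.00829345 0.02399159 0.0256062 ]
0.0008449746465854502
```

```bash
python3 -m jog '[{"offset":[0.02,0.0005,-0.02],"twist":[0,0,0],"gripper":-1},{"offset":[0.05,0.0005,-0.037],"twist":[0,0,0],"gripper":-1},{"offset":[0.08,0.0005,-0.037],"twist":[0,0,0],"gripper":-1},{"offset":[0.12,0.0005,-0.037],"twist":[0,0,0],"gripper":-1},{"offset":[0.15,0.0005,-0.037],"twist":[0,0,0],"gripper":-1}]'
python3 -m jog '[{"offset":[0.02,0,0],"twist":[0,0,0],"gripper":-1},{"offset":[0.03,0,0],"twist":[0,0,0],"gripper":-1},{"offset":[0.03,0,0],"twist":[0,0,0],"gripper":-1},{"offset":[0.03,0,0],"twist":[0,0,0],"gripper":-1},{"offset":[0.03,0,0],"twist":[0,0,0],"gripper":-1}]'
python3 - <<'E'
from h import *
im,d,c=grab('wrist','wrist2'); print(state()['tool_pos'])
E
```

```text
time: 1.87
tool_pos: [0.4995, -0.295, 0.2526]
orientation: [[-0.001, 1.0, -0.03], [0.0, -0.03, -1.0], [-1.0, -0.001, -0.0]]
contact_force: [-0.9, 0.2, -0.3]
gripper_width: 1.002
time: 2.28
tool_pos: [0.5012, -0.296, 0.2271]
orientation: [[0.003, 1.0, -0.03], [-0.002, -0.03, -1.0], [-1.0, 0.003, 0.002]]
contact_force: [0.0, 0.1, -0.2]
gripper_width: 0.999
[ 0.50147159 -0.29595794  0.22748271]
```

View pics/wrist2.png

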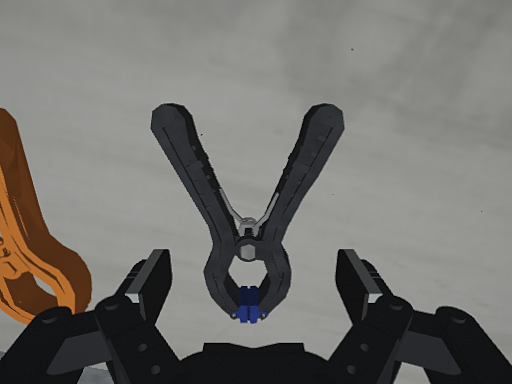

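```bash
python3 - <<'E'
from h import *
im,d,T,k=load('wrist2'); _,P=cloud('wrist2'); print(k)
print(plane([(167,110),(328,110),(249,251),(249,310)],.024,T,k).round(4))
for uv in [(150,265),(140,280),(165,255),(167,290),(352,255),(342,255),(343,290),(360,280)]: print(uv,P[uv[1],uv[0]].round(4))
m=(im.max(2)<120); m[:90]=0;m[315:]=0;m[:,:145]=0;m[:,350:]=0;m[245:,:175]=0;m[245:,335:]=0
v,u=np.nonzero(m); w=plane(np.stack([u,v],1),.018,T,k)
for y0 in np.arange(-.36,-.22,.01):
    s=w[(w[:,1]>=y0)&(w[:,1]<y0+.01)]; 
    if len(s): print(round(y0+.005,3),s[:,0].min().round(4),s[:,0].max().round(4),((s[:,0].min()+s[:,0].max())/2).round(4))
E
```

```text
[ 2.89098366e+02  2.89098366e+02  2.53198390e+02  1.92492802e+02
 -1.02379484e-02]
[[ 0.455  -0.2199  0.024 ]
 [ 0.5479 -0.2227  0.024 ]
 [ 0.4991 -0.3137  0.024 ]
 [ 0.4974 -0.363   0.024 ]]
(150, 265) [ 0.4567 -0.2833  0.0857]
(140, 280) [ 0.4557 -0.2841  0.0956]
(165, 255) [ 0.4602 -0.2846  0.0753]
(167, 290) [ 0.4591 -0.3036  0.0767]
(352, 255) [ 0.5493 -0.286   0.0778]
(342, 255) [ 0.5458 -0.2881  0.0741]
(343, 290) [ 0.5451 -0.3025  0.0819]
(360, 280) [ 0.5466 -0.2864  0.0964]
-0.355 0.468 0.5267 0.4973
-0.345 0.4659 0.5281 0.497
-0.335 0.4651 0.5288 0.4969
-0.325 0.4662 0.5279 0.497
-0.315 0.4705 0.5257 0.4981
-0.305 0.4726 0.5249 0.4987
-0.295 0.4688 0.5295 0.4991
-0.285 0.4643 0.5353 0.4998
-0.275 0.46 0.5556 0.5078
-0.265 0.4553 0.5463 0.5008
-0.255 0.4508 0.5515 0.5012
-0.245 0.4458 0.5566 0.5012
-0.235 0.4416 0.5598 0.5007
-0.225 0.4417 0.5589 0.5003
```

```bash
python3 -m jog '[{"offset":[0.01,-0.003,0],"twist":[0,0,0],"gripper":-1},{"offset":[0.025,-0.003,0],"twist":[0,0,0],"gripper":-1},{"offset":[0.04,-0.003,0],"twist":[0,0,0],"gripper":-1},{"offset":[0.052,-0.003,0],"twist":[0,0,0],"gripper":-1},{"offset":[0.052,-0.003,0],"twist":[0,0,0],"gripper":-1}]'
python3 - <<'E'
from h import *
im,d,c=grab('wrist','wrist3'); s=state();print(s['tool_pos'],s['contact_force'])
E
```

```text
time: 2.75
tool_pos: [0.4964, -0.2941, 0.1698]
orientation: [[-0.004, 1.0, -0.029], [0.003, -0.029, -1.0], [-1.0, -0.004, -0.003]]
contact_force: [-0.7, 1.2, -0.7]
gripper_width: 1.0
[ 0.49683967 -0.29439223  0.17112313] [ 0.2545429  -0.44391475 -0.54880342]
```

View pics/wrist3.png

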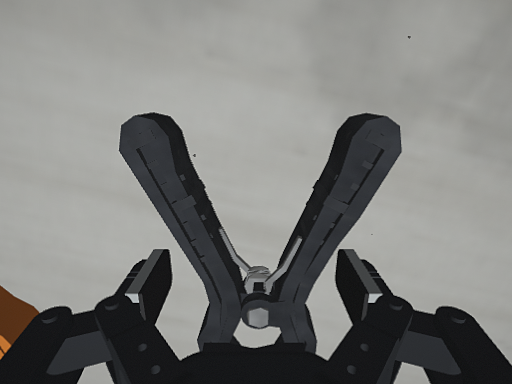

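```bash
python3 -m jog '[{"offset":[0,0.002,0],"twist":[0,0,0],"gripper":-0.7},{"offset":[0,0.002,0],"twist":[0,0,0],"gripper":-0.5},{"offset":[0,0.002,0],"twist":[0,0,0],"gripper":-0.3},{"offset":[0,0.002,0],"twist":[0,0,0],"gripper":-0.2},{"offset":[0,0.002,0],"twist":[0,0,0],"gripper":-0.1}]' 30
python3 -m jog '[{"offset":[0,0,0],"twist":[0,0,0],"gripper":0},{"offset":[0,0,0],"twist":[0,0,0],"gripper":0.1},{"offset":[0,0,0],"twist":[0,0,0],"gripper":0.3},{"offset":[0,0,0],"twist":[0,0,0],"gripper":0.5},{"offset":[0,0,0],"twist":[0,0,0],"gripper":0.8}]'
python3 - <<'E'
from h import *
im,d,c=grab('wrist','wrist4'); s=state();print(s['tool_pos'],s['contact_force'])
E
```

```text
time: 3.22
tool_pos: [0.5017, -0.2958, 0.1769]
orientation: [[0.007, 1.0, -0.029], [-0.003, -0.029, -1.0], [-1.0, 0.007, 0.003]]
contact_force: [0.5, 2.1, 7.3]
gripper_width: 0.559
time: 3.63
tool_pos: [0.5016, -0.2958, 0.1768]
orientation: [[0.007, 1.0, -0.029], [-0.003, -0.029, -1.0], [-1.0, 0.007, 0.003]]
contact_force: [0.5, 0.6, 7.2]
gripper_width: 0.556
[ 0.50162135 -0.29581897  0.17682951] [0.52377883 2.00028599 8.24929874]
```

View pics/wrist4.png

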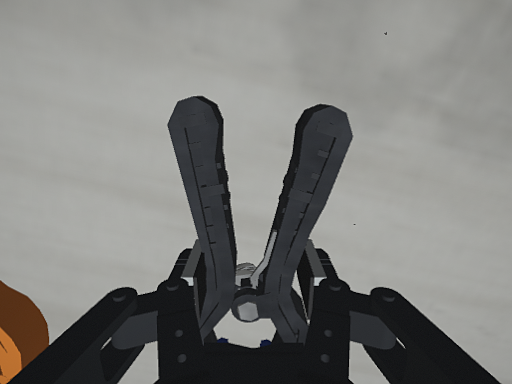

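The handles are squeezed and the jaws are spread: blue pads apart at (222,340) and (265,342), opening 47 mm. Before lifting I'll check how much room the lamp leaves.

```bash
python3 -m jog '[{"offset":[-0.01,0,0],"twist":[0,0,0],"gripper":1},{"offset":[-0.03,0,0],"twist":[0,0,0],"gripper":1},{"offset":[-0.06,0,0],"twist":[0,0,0],"gripper":1},{"offset":[-0.09,0,0],"twist":[0,0,0],"gripper":1},{"offset":[-0.12,0,0],"twist":[0,0,0],"gripper":1}]' 40
python3 - <<'E'
from h import *
im,P=cloud('side0'); q=P[10:80,150:255]; ok=(q[...,2]>.25)&(q[...,0]<1.0); print(q[ok].min(0),q[ok].max(0)) if ok.any() else print('none')
q=P[:70,:200]; ok=(q[...,2]>.25)&(q[...,2]<1)&(q[...,0]<.95);print(q[ok].min(0),q[ok].max(0)) if ok.any() else 0
q=P.reshape(-1,3); ok=(q[:,2]>.24)&(q[:,2]<.8)&(abs(q[:,0]-.45)<.35)&(abs(q[:,1])<.4); print(ok.sum(), q[ok].min(0) if ok.any() else '')
grab('side','side5')
E
```

```text
time: 4.1
tool_pos: [0.4993, -0.2948, 0.2943]
orientation: [[-0.001, 1.0, -0.029], [0.0, -0.029, -1.0], [-1.0, -0.001, -0.0]]
contact_force: [1.3, 0.4, -0.9]
gripper_width: 0.548
[ 0.67487741 -0.46175661  0.31614857] [0.98671598 0.12163554 0.63418575]
[ 0.73963874 -0.21745815  0.40103051] [0.94996791 0.47116995 0.6553939 ]
12236 [ 0.10000121 -0.3519836   0.24001906]
```

View pics/side5.png

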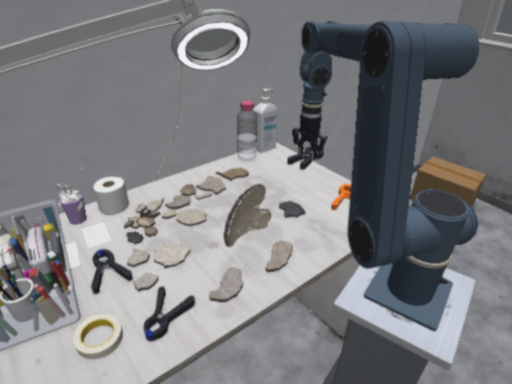

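```bash
python3 -m jog '[{"offset":[-0.03,0,0],"twist":[0,0,0],"gripper":1},{"offset":[-0.06,0,0],"twist":[0,0,0],"gripper":1},{"offset":[-0.09,0,0],"twist":[0,0,0],"gripper":1},{"offset":[-0.12,0,0],"twist":[0,0,0],"gripper":1},{"offset":[-0.14,0,0],"twist":[0,0,0],"gripper":1}]'
python3 - <<'E'
from h import *
im,P=cloud('side0')
for uv in [(178,40),(210,66),(242,45),(212,14),(185,12)]: print(uv,P[uv[1],uv[0]].round(3))
grab('side','side6'); grab('wrist','wrist6');s=state();print(s['gripper_width'],s['contact_force'])
im,P=cloud('wrist6'); 
E
```

```text
time: 4.57
tool_pos: [0.4994, -0.2949, 0.4369]
orientation: [[0.003, 1.0, -0.029], [-0.003, -0.029, -1.0], [-1.0, 0.004, 0.003]]
contact_force: [0.4, 0.4, -1.0]
gripper_width: 0.548
(178, 40) [0.807 0.009 0.543]
(210, 66) [ 0.819 -0.137  0.437]
(242, 45) [ 0.712 -0.178  0.513]
(212, 14) [ 0.719 -0.048  0.616]
(185, 12) [ 0.795 -0.016  0.619]
0.548487715426425 [ 0.23358507 -0.15648504  0.50637002]
```

View pics/wrist6.png

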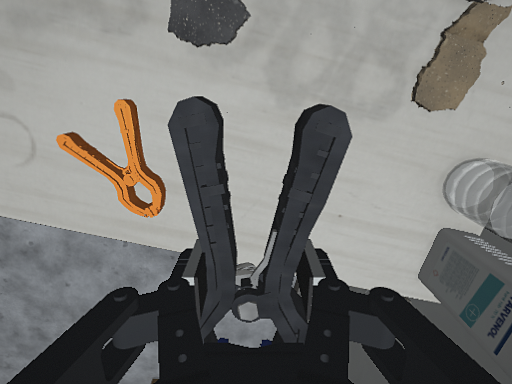

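The clamp is held with its jaws open and has been lifted. I'll go part-way over and measure the wall edge with the wrist camera, keeping the handles from hiding it.

```bash
python3 -m jog '[{"offset":[0,-0.01,-0.015],"twist":[0,0,0],"gripper":1},{"offset":[0,-0.02,-0.045],"twist":[0,0,0],"gripper":1},{"offset":[0,-0.03,-0.08],"twist":[0,0,0],"gripper":1},{"offset":[0,-0.04,-0.115],"twist":[0,0,0],"gripper":1},{"offset":[0,-0.05,-0.15],"twist":[0,0,0],"gripper":1}]'
python3 -m jog '[{"offset":[0,-0.01,-0.035],"twist":[0,0,0],"gripper":1},{"offset":[0,-0.02,-0.07],"twist":[0,0,0],"gripper":1},{"offset":[0,-0.03,-0.105],"twist":[0,0,0],"gripper":1},{"offset":[0,-0.035,-0.135],"twist":[0,0,0],"gripper":1},{"offset":[0,-0.04,-0.15],"twist":[0,0,0],"gripper":1}]'
python3 -m jog '[{"offset":[0,0,0],"twist":[0,0,0],"gripper":1},{"offset":[0,0,0],"twist":[0,0,0],"gripper":1},{"offset":[0,0,0],"twist":[0,0,0],"gripper":1},{"offset":[0,0,0],"twist":[0,0,0],"gripper":1},{"offset":[0,0,0],"twist":[0,0,0],"gripper":1}]'
python3 - <<'E'
from h import *
grab('wrist','wrist7')
E
```

```text
time: 5.08
tool_pos: [0.4531, -0.1424, 0.4311]
orientation: [[-0.002, 1.0, -0.03], [0.001, -0.03, -1.0], [-1.0, -0.002, -0.001]]
contact_force: [0.7, 0.7, -0.7]
gripper_width: 0.552
time: 5.5
tool_pos: [0.4171, 0.0102, 0.4317]
orientation: [[-0.002, 1.0, -0.026], [0.001, -0.026, -1.0], [-1.0, -0.002, -0.001]]
contact_force: [0.8, -1.0, -1.0]
gripper_width: 0.546
time: 5.92
tool_pos: [0.4186, 0.0066, 0.4323]
orientation: [[-0.001, 1.0, -0.031], [-0.0, -0.031, -1.0], [-1.0, -0.001, 0.0]]
contact_force: [-0.4, 0.4, -0.5]
gripper_width: 0.547
```

View pics/wrist7.png

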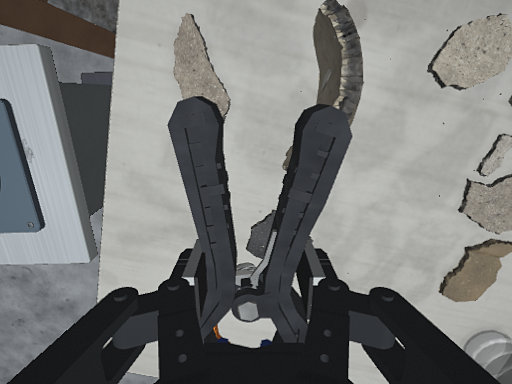

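```bash
python3 -m jog '[{"offset":[0,-0.01,-0.01],"twist":[0,0,0],"gripper":1},{"offset":[0,-0.02,-0.03],"twist":[0,0,0],"gripper":1},{"offset":[0,-0.03,-0.05],"twist":[0,0,0],"gripper":1},{"offset":[0,-0.035,-0.065],"twist":[0,0,0],"gripper":1},{"offset":[0,-0.035,-0.07],"twist":[0,0,0],"gripper":1}]'
python3 -m jog '[{"offset":[0,0,0],"twist":[0,0,0],"gripper":1},{"offset":[0,0,0],"twist":[0,0,0],"gripper":1},{"offset":[0,0,0],"twist":[0,0,0],"gripper":1},{"offset":[0,0,0],"twist":[0,0,0],"gripper":1},{"offset":[0,0,0],"twist":[0,0,0],"gripper":1}]'
python3 - <<'E'
from h import *
im,d,c=grab('wrist','wrist8')
cv2.imwrite('pics/w8c.png',cv2.resize(im[0:260,280:480],None,fx=2.3,fy=2.3,interpolation=cv2.INTER_CUBIC)[:,:,::-1])
E
```

```text
time: 6.38
tool_pos: [0.3842, 0.0799, 0.4331]
orientation: [[-0.0, 1.0, -0.028], [0.001, -0.028, -1.0], [-1.0, -0.0, -0.001]]
contact_force: [-0.5, -1.1, -0.9]
gripper_width: 0.546
time: 6.8
tool_pos: [0.3857, 0.0779, 0.4326]
orientation: [[-0.0, 1.0, -0.03], [-0.0, -0.03, -1.0], [-1.0, -0.0, 0.0]]
contact_force: [0.0, 0.4, -0.7]
gripper_width: 0.549
```

View pics/wrist8.png

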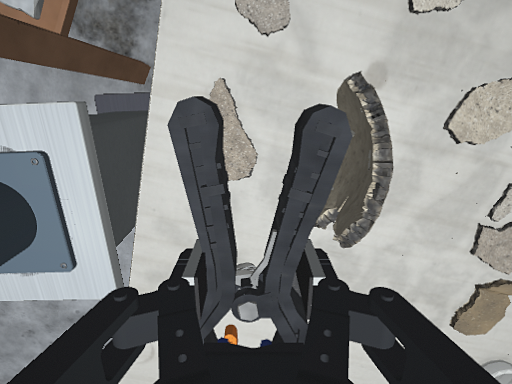

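View pics/w8c.png

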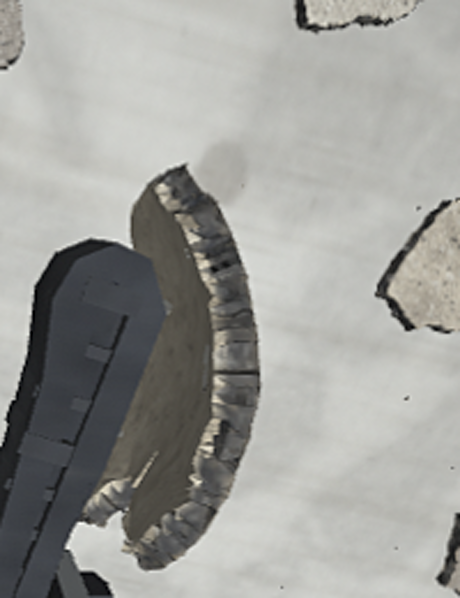

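```bash
python3 - <<'E'
from h import *
im,P=cloud('wrist8')
sub=P[60:255,300:420].reshape(-1,3); q=sub[(sub[:,2]>.03)&(sub[:,2]<.2)]
for y0 in np.arange(-.02,.2,.006):
    s=q[(q[:,1]>=y0)&(q[:,1]<y0+.006)]
    if len(s)<5: continue
    zt=np.percentile(s[:,2],97); e=s[s[:,2]>zt-.008]
    print(round(y0+.003,3),'z',zt.round(4),'x',e[:,0].min().round(4),e[:,0].max().round(4),'mid',((e[:,0].min()+e[:,0].max())/2).round(4),len(e))
# held clamp
im,d,T,k=load('wrist8'); tz=.4326
uv=[(196,110),(325,115),(245,309)]
for u,v in uv: print(P[v,u].round(4), plane([(u,v)],tz-.153,T,k).round(4))
s=state(); print(s['tool_pos'],np.array(s['orientation']).round(4).tolist())
E
```

```text
-0.005 z 0.0668 x 0.4679 0.4773 mid 0.4726 11
0.001 z 0.0699 x 0.4667 0.4835 mid 0.4751 32
0.007 z 0.0708 x 0.464 0.4868 mid 0.4754 72
0.013 z 0.0712 x 0.4661 0.489 mid 0.4775 86
0.019 z 0.0699 x 0.4714 0.4904 mid 0.4809 71
0.025 z 0.1684 x 0.4652 0.4704 mid 0.4678 21
0.031 z 0.1751 x 0.4638 0.4723 mid 0.4681 30
0.037 z 0.1812 x 0.4623 0.4744 mid 0.4683 63
0.043 z 0.1841 x 0.4599 0.4785 mid 0.4692 107
0.049 z 0.1852 x 0.4619 0.4826 mid 0.4722 154
0.055 z 0.1843 x 0.4642 0.486 mid 0.4751 149
0.061 z 0.1842 x 0.4698 0.4887 mid 0.4792 138
0.067 z 0.184 x 0.4746 0.4928 mid 0.4837 131
0.073 z 0.182 x 0.4765 0.4965 mid 0.4865 158
0.079 z 0.1763 x 0.4801 0.5015 mid 0.4908 155
0.085 z 0.1748 x 0.4847 0.5016 mid 0.4932 93
0.091 z 0.163 x 0.4896 0.5068 mid 0.4982 160
0.097 z 0.1589 x 0.4901 0.5093 mid 0.4997 156
0.103 z 0.1558 x 0.4913 0.5109 mid 0.5011 163
0.109 z 0.1491 x 0.4934 0.5108 mid 0.5021 141
0.115 z 0.1458 x 0.4951 0.5125 mid 0.5038 123
0.121 z 0.1351 x 0.4975 0.5151 mid 0.5063 127
0.127 z 0.1282 x 0.4992 0.5161 mid 0.5076 118
0.133 z 0.1217 x 0.4987 0.5162 mid 0.5074 121
0.139 z 0.117 x 0.4989 0.5162 mid 0.5075 130
0.145 z 0.112 x 0.4982 0.5152 mid 0.5067 95
0.151 z 0.1058 x 0.4953 0.5146 mid 0.5049 128
0.157 z 0.1012 x 0.4944 0.5127 mid 0.5036 112
0.163 z 0.0976 x 0.4959 0.5116 mid 0.5038 71
0.169 z 0.0874 x 0.4991 0.5111 mid 0.5051 32
0.175 z 0.0774 x 0.4932 0.5065 mid 0.4998 68
0.181 z 0.0715 x 0.4963 0.5046 mid 0.5005 26
[0.3654 0.1562 0.2813] [[0.3651 0.1561 0.2796]]
[0.4179 0.1526 0.2807] [[0.4182 0.1525 0.2796]]
[0.3814 0.0575 0.2819] [[0.3813 0.0555 0.2796]]
[0.38566106 0.07796824 0.43263048] [[-0.0002, 0.9995, -0.0302], [-0.0001, -0.0302, -0.9995], [-1.0, -0.0002, 0.0001]]
```

```bash
python3 - <<'E'
from h import *
im,P=cloud('wrist8')
cv2.imwrite('pics/w8d.png',cv2.resize(im[230:360,170:330],None,fx=4.8,fy=4.5,interpolation=cv2.INTER_CUBIC)[:,:,::-1])
b=(im[...,2].astype(int)>im[...,0]+25)&(im[...,2].astype(int)>im[...,1]+20); b[:300]=0; b[:,:190]=0; b[:,310:]=0
n,l,st,c=cv2.connectedComponentsWithStats(b.astype(np.uint8))
for i in range(1,n):
    if st[i,4]>8: print(st[i],c[i],np.nanmedian(P[l==i],0).round(4))
# handle outline per y
m=(im.max(2)<95)&(abs(P[...,2]-.281)<.012)
for y in np.arange(.07,.165,.01):
    s=P[m&(abs(P[...,1]-y)<.004)&(abs(P[...,0]-.39)<.06)]
    if len(s): 
        xs=np.sort(s[:,0]); g=np.diff(xs); j=g.argmax(); print(y.round(3),xs[0].round(4),xs[j].round(4),xs[j+1].round(4),xs[-1].round(4),'mid',((xs[0]+xs[-1])/2).round(4),((xs[j]+xs[j+1])/2).round(4))
        
E
```

```text
[218 338  10   5  39] [222.23076923 340.38461538] [0.3644 0.0139 0.2592]
[261 340  10   7  48] [265.25       342.60416667] [0.3918 0.0114 0.259 ]
0.07 0.3623 0.3773 0.3805 0.4099 mid 0.3861 0.3789
0.08 0.3627 0.3772 0.3882 0.4234 mid 0.3931 0.3827
0.09 0.3494 0.3765 0.3936 0.4169 mid 0.3832 0.385
0.1 0.3602 0.3756 0.3962 0.416 mid 0.3881 0.3859
0.11 0.3584 0.3756 0.4004 0.4206 mid 0.3895 0.388
0.12 0.3572 0.3748 0.4028 0.4235 mid 0.3904 0.3888
0.13 0.3555 0.3737 0.4058 0.4269 mid 0.3912 0.3897
0.14 0.3539 0.3736 0.4078 0.4301 mid 0.392 0.3907
0.15 0.353 0.3741 0.4087 0.4293 mid 0.3911 0.3914
0.16 0.3564 0.3721 0.4193 0.4204 mid 0.3884 0.3957
```

View pics/w8d.png

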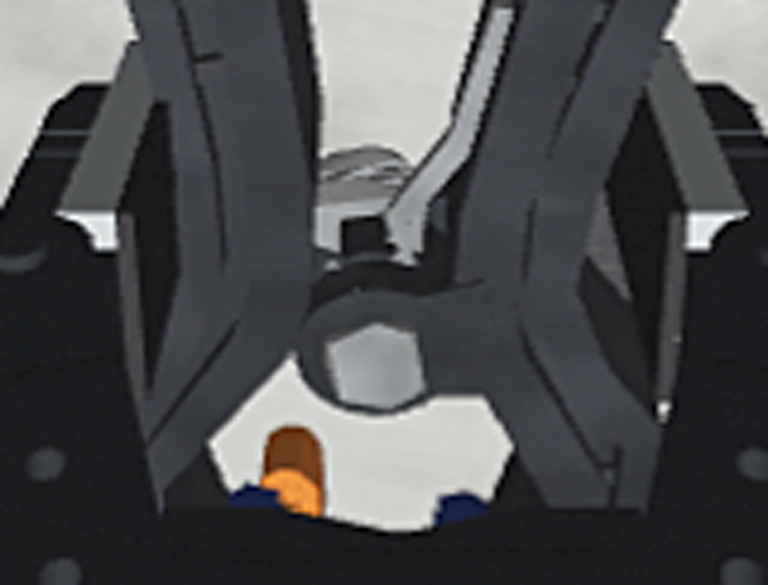

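```bash
python3 -m jog '[{"offset":[0,0.01,-0.015],"twist":[0.05,0,0],"gripper":1},{"offset":[0,0.03,-0.04],"twist":[0.1,0,0],"gripper":1},{"offset":[0,0.055,-0.065],"twist":[0.15,0,0],"gripper":1},{"offset":[0,0.08,-0.085],"twist":[0.2,0,0],"gripper":1},{"offset":[0,0.1,-0.105],"twist":[0.25,0,0],"gripper":1}]'
python3 -m jog '[{"offset":[0,0.015,-0.012],"twist":[0,0,0],"gripper":1},{"offset":[0,0.025,-0.02],"twist":[0,0,0],"gripper":1},{"offset":[0,0.028,-0.022],"twist":[0,0,0],"gripper":1},{"offset":[0,0.028,-0.022],"twist":[0,0,0],"gripper":1},{"offset":[0,0.028,-0.022],"twist":[0,0,0],"gripper":1}]'
python3 - <<'E'
from h import *
im,d,c=grab('wrist','wrist9'); s=state(); print(s['tool_pos'],s['gripper_width'],np.array(s['orientation']).round(4).tolist())
E
```

```text
time: 7.27
tool_pos: [0.4901, 0.1813, 0.4323]
orientation: [[0.0, 0.998, -0.056], [-0.0, -0.056, -0.998], [-1.0, 0.0, 0.0]]
contact_force: [-0.9, -0.8, -0.8]
gripper_width: 0.541
time: 7.68
tool_pos: [0.5174, 0.2005, 0.4325]
orientation: [[-0.001, 0.998, -0.056], [-0.001, -0.056, -0.998], [-1.0, -0.001, 0.001]]
contact_force: [0.5, -0.2, -0.8]
gripper_width: 0.543
[0.51721716 0.20032932 0.4328443 ] 0.5529219170455774 [[-0.0006, 0.9984, -0.0559], [-0.0004, -0.0559, -0.9984], [-1.0, -0.0006, 0.0004]]
```

View pics/wrist9.png

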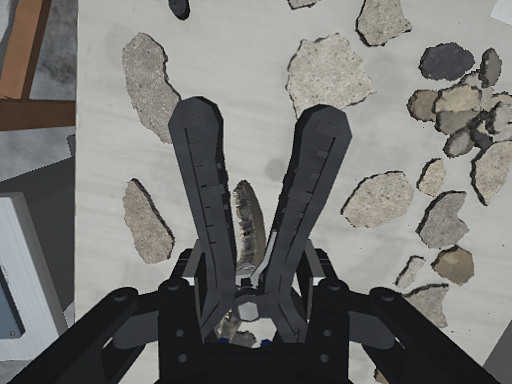

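```bash
python3 -m jog '[{"offset":[0.01,0,0],"twist":[0,0,0],"gripper":1},{"offset":[0.025,0,0],"twist":[0,0,0],"gripper":1},{"offset":[0.04,0,0],"twist":[0,0,0],"gripper":1},{"offset":[0.055,0,0],"twist":[0,0,0],"gripper":1},{"offset":[0.07,0,0],"twist":[0,0,0],"gripper":1}]'
python3 -m jog '[{"offset":[0,0,0],"twist":[0,0,0],"gripper":1},{"offset":[0,0,0],"twist":[0,0,0],"gripper":1},{"offset":[0,0,0],"twist":[0,0,0],"gripper":1},{"offset":[0,0,0],"twist":[0,0,0],"gripper":1},{"offset":[0,0,0],"twist":[0,0,0],"gripper":1}]'
python3 - <<'E'
from h import *
im,d,c=grab('wrist','wrist10'); im2,_,_=grab('side','side10'); s=state(); print(s['tool_pos'],s['gripper_width'])
a=cv2.resize(im2[130:270,170:330],None,fx=4,fy=4,interpolation=cv2.INTER_CUBIC)
cv2.imwrite('pics/s10c.png',a[:,:,::-1])
im3,_,_=grab('scene','scene10')
cv2.imwrite('pics/c10c.png',cv2.resize(im3[130:270,170:330],None,fx=4,fy=4,interpolation=cv2.INTER_CUBIC)[:,:,::-1])
E
```

```text
time: 8.15
tool_pos: [0.5169, 0.2003, 0.3617]
orientation: [[0.0, 0.998, -0.056], [-0.0, -0.056, -0.998], [-1.0, 0.0, 0.0]]
contact_force: [0.0, 0.1, -1.2]
gripper_width: 0.549
time: 8.57
tool_pos: [0.5179, 0.201, 0.3642]
orientation: [[0.003, 0.998, -0.055], [0.001, -0.055, -0.998], [-1.0, 0.003, -0.001]]
contact_force: [-0.2, -0.1, -0.3]
gripper_width: 0.551
[0.51787326 0.20100701 0.36379935] 0.5499930553716617
```

View pics/wrist10.png

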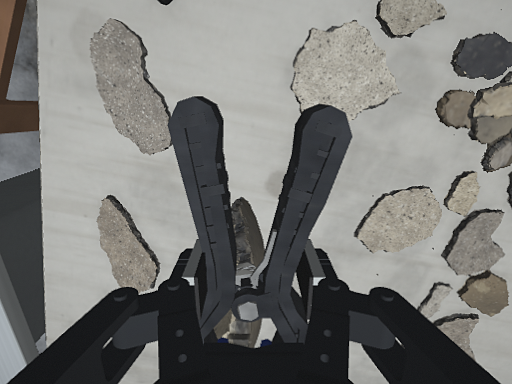

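View pics/s10c.png

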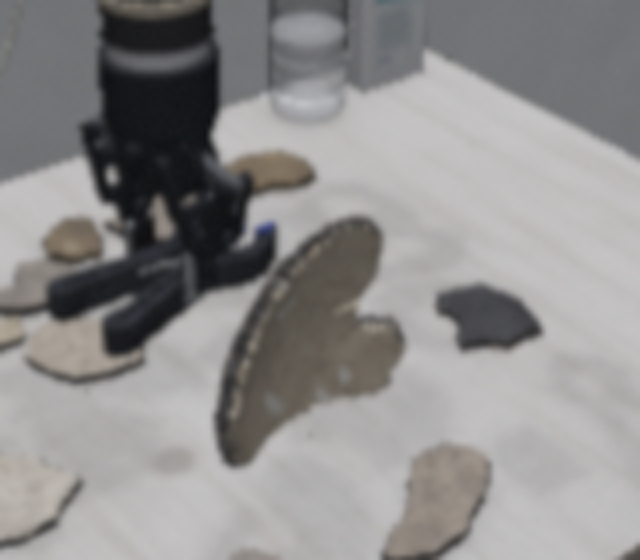

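View pics/c10c.png

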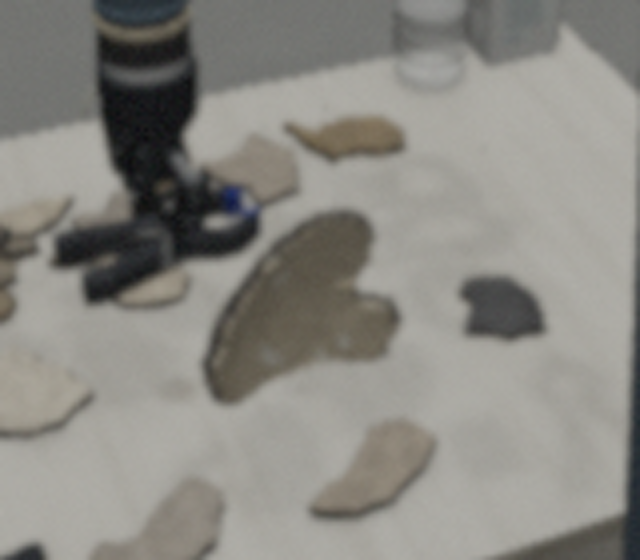

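The clamp is level with its jaws open, and the wall shows midway between the pads at wrist (222,341) and (265,342). The last descent follows.

```bash
python3 -m jog '[{"offset":[0.006,0,0],"twist":[0,0,0],"gripper":1},{"offset":[0.014,0,0],"twist":[0,0,0],"gripper":1},{"offset":[0.022,0,0],"twist":[0,0,0],"gripper":1},{"offset":[0.03,0,0],"twist":[0,0,0],"gripper":1},{"offset":[0.036,0,0],"twist":[0,0,0],"gripper":1}]'
python3 -m jog '[{"offset":[0.002,0,0],"twist":[0,0,0],"gripper":1},{"offset":[0.003,0,0],"twist":[0,0,0],"gripper":1},{"offset":[0.003,0,0],"twist":[0,0,0],"gripper":1},{"offset":[0.003,0,0],"twist":[0,0,0],"gripper":1},{"offset":[0.003,0,0],"twist":[0,0,0],"gripper":1}]'
python3 - <<'E'
from h import *
im,d,c=grab('wrist','wrist11'); im2,_,_=grab('side','side11'); s=state(); print(s['tool_pos'],s['gripper_width'],s['contact_force'],np.abs(s['dq']).max())
a=cv2.resize(im2[130:270,170:330],None,fx=4,fy=4,interpolation=cv2.INTER_CUBIC)
cv2.imwrite('pics/s11c.png',a[:,:,::-1])
cv2.imwrite('pics/w11c.png',cv2.resize(im[190:360,170:330],None,fx=3.5,fy=3.5,interpolation=cv2.INTER_CUBIC)[:,:,::-1])
im,P=cloud('wrist11')
b=(im[...,2].astype(int)>im[...,0]+25)&(im[...,2].astype(int)>im[...,1]+20); b[:300]=0; b[:,:190]=0; b[:,310:]=0
n,l,st,cc=cv2.connectedComponentsWithStats(b.astype(np.uint8)); A=[]
for i in range(1,n):
    if st[i,4]>8: A.append(np.nanmedian(P[l==i],0)); print(st[i],A[-1].round(4))
pv=P[309,246]; print('pivot',pv.round(4))
for v in (110,150,190,230):
  for rng in ((165,240),(260,355)):
    s=P[v,rng[0]:rng[1]]; s=s[(abs(s[:,2]-(pv[2]))<.006)]; print(v,len(s),s.mean(0).round(4))
# wall visible through gap
q=P[300:350,225:262].reshape(-1,3); q=q[(q[:,2]>.1)&(q[:,2]<.15)&(q[:,1]>.12)&(q[:,1]<.17)]
for y0 in np.arange(.12,.17,.006):
    s=q[(q[:,1]>=y0)&(q[:,1]<y0+.006)]
    if len(s)>4: print('wall',y0+.003,s[:,0].min().round(4),s[:,0].max().round(4),s[:,2].max().round(4))
E
```

```text
time: 9.13
tool_pos: [0.5172, 0.2009, 0.3247]
orientation: [[-0.002, 0.998, -0.055], [-0.001, -0.055, -0.998], [-1.0, -0.002, 0.001]]
contact_force: [-0.1, -0.7, -0.6]
gripper_width: 0.549
time: 9.55
tool_pos: [0.5178, 0.201, 0.3243]
orientation: [[0.001, 0.998, -0.055], [0.0, -0.055, -0.998], [-1.0, 0.001, -0.0]]
contact_force: [0.1, 0.4, -1.4]
gripper_width: 0.547
[0.51780554 0.20098417 0.32434121] 0.5498435577674174 [-0.11747871  0.48229599 -0.35704676] 0.001783388175104862
[218 338  10   5  41] [0.4957 0.1377 0.151 ]
[261 340  10   7  48] [0.5224 0.1343 0.1508]
pivot [0.5137 0.1809 0.1737]
110 40 [0.4985 0.2798 0.1719]
110 26 [0.5538 0.2767 0.1712]
150 43 [0.4974 0.2633 0.1711]
150 47 [0.5517 0.2602 0.1708]
190 40 [0.4997 0.2453 0.1721]
190 43 [0.546  0.2424 0.1709]
230 32 [0.5007 0.2251 0.1711]
230 34 [0.5393 0.223  0.1713]
wall 0.123 0.4993 0.5194 0.1352
wall 0.129 0.5018 0.5198 0.15
wall 0.135 0.4966 0.4988 0.1499
```

View pics/w11c.png

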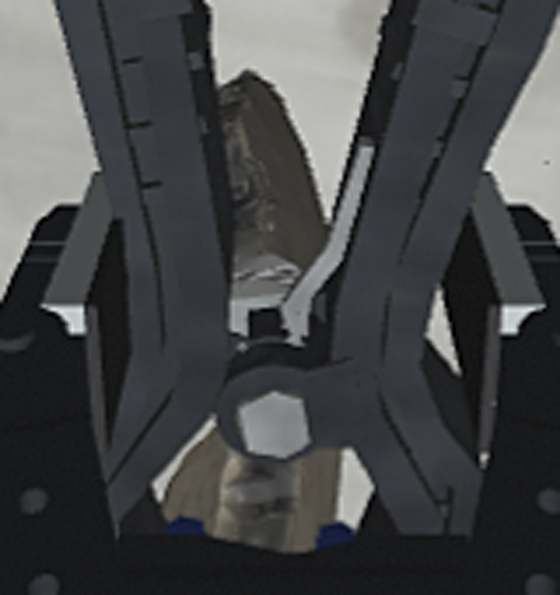

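View pics/s11c.png

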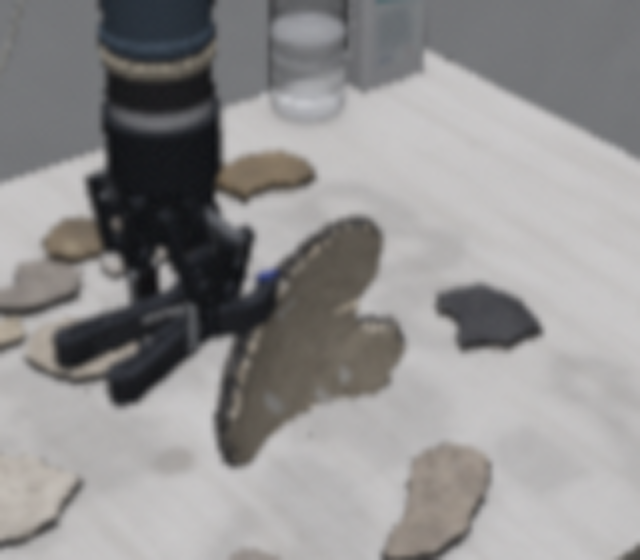

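```bash
python3 -m jog '[{"offset":[0,0,0],"twist":[0,0,0],"gripper":1},{"offset":[0,0,0],"twist":[0,0,0],"gripper":1},{"offset":[0,0,0],"twist":[0,0,0],"gripper":1},{"offset":[0,0,0],"twist":[0,0,0],"gripper":1},{"offset":[0,0,0],"twist":[0,0,0],"gripper":1}]'; python3 -c "
from station import *
print(finish_job())"
```

```text
time: 10.07
tool_pos: [0.5176, 0.2009, 0.3237]
orientation: [[0.0, 0.998, -0.055], [-0.0, -0.055, -0.998], [-1.0, 0.0, 0.0]]
contact_force: [-0.4, 1.4, -1.1]
gripper_width: 0.55
the job is handed in; nothing more can be done
None
```

The black clamp is now held squeezed open over the middle of the wall's sloping edge, and I handed the job in at about 10 s. No verdict came back.

I took the clamp lying alone on the right and squeezed its handles to 47 mm. The clamp was carried across with its underside about 26 cm up, well clear of the peak, then lowered with the handles out past the low end.

Last checks from the wrist camera and the robot's readings:
- **Across and along the wall:** the mouth is within about 1 mm of the edge's middle both ways. The camera calibration is only good to about 2 mm.
- **Height:** the mouth is about 31 mm above the edge, so the clamp's underside is about 19 mm above it.
- **Level and direction:** the handle tops are level to about 1 mm. The clamp's axis is turned about 6° from straight along the desk, against roughly 4–5° for the wall at that point. Measured from peak to low end, the wall's direction is nearer 12°, so the angle between them is uncertain by a few degrees, though within the 10° limit either way.
- **Contact:** the force readings stayed at noise level after the lift, with no sign of touching the wall or shifting a sherd.
- **At the grasp:** the fingertips pressed lightly on the desk, about 8 N. The clamp also turned about 3–4° between the fingers. I allowed for that turn when placing it.

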